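# Release the stuck key on the checkout console

### The arm

A 6-joint arm with a two-finger parallel gripper is mounted at the origin on the work surface. World frame = base frame: x ahead of the robot, y to its left, z up, the work surface at z = 0. Lengths are in m, angles in degrees, forces in N, time in s.
With the tool pointing down it reaches from about 0.4 to 0.825 m from the base axis. Payload 7 kg.
Tool frame: the origin (TCP) lies between the finger pads; the fingertips stand 19 mm ahead of it and the grasp point (between the pads) is the TCP; z points along the fingers, y is the line along which they close (so a half turn about z gives the same grasp; the last joint's range is limited). The gripper opens to 88 mm and grips with 3 to 60 N. Pads are 19 mm wide; open, the fingers measure 130 mm over their backs; the gripper's body (78 mm by 193 mm) begins 47 mm behind the grasp point.
Start: joints at [81.079, 20.546, 0.682, 0, -70.136, -16.507], TCP at [0.29, 0.61, 0.221] pointing down, gripper open.
Joint ranges: [-176.03, 176.03], [-82.01, 121.73], [-58.28, 71.71], [-173.87, 95.51], [-174.79, -0.11], [-173.66, 173.66]. Speed limits (degrees/s): [136.94, 136.94, 172.46, 180, 180, 180].

### API

Orientations are given as [roll, pitch, yaw] about the fixed x, y, z axes, in that order (R = Rz(yaw) Ry(pitch) Rx(roll)).
In Python, from plant import get_obs, snapshot, close_job, spot_in, spot_point gives the robot as it stands.
- The arm moves only by the tool play_rows, never from a script. Its argument "plan" is a list of rows, each a list of 6 numbers: the shift along the tool's x, y, z in cm, then the turn, a rotation vector about the tool's x, y, z in degrees. A call has 1 to 20 rows; each row shifts and turns the commanded pose from where the row before left it, along the tool's axes as they then stand; what a row does not reach is not made up. A row lasts 1/12 s, in which the tool goes at most 41.7 mm and 7.16 degrees, less where a joint would pass 70% of its speed; a pose out of reach is approached as far as the arm can. A call is refused whole if a number of a shift passes 4.17 or a number of a turn 7.16, either way. A call with a gripper value outside its range is refused whole. "grip" is the finger opening in cm, from 0 to 8.76, set as the call begins (left out, the last holds). The fingers move at their own pace and stop on an object; the grip force is fixed at half the most. Time passes only in rows, so rows that do not move let the fingers close. It gives the time, the measured TCP pose, the force, the opening and the grip force at its end, in the units of the state.
- get_obs(): the state, without advancing time (a new reading comes with each control period).
- snapshot(name): name is "scene" or "top"; returns a dict with "frame" (480x640x3 uint8, red, green, blue), "fx", "fy", "cx", "cy" (pixels), "position" and "attitude" of the camera in the world. Camera axes: x right, y down, z forward; pixel columns grow to the right and rows downward; lengths in m; the calibration is good to about 2 mm. A picture is of the moment at which its call begins. There is no depth.
- close_job(): hands the job in; it is judged then, once.
Trained networks look in the newest picture that a camera, given by its name, has taken for a name from the list of things; names that differ only in an ending like _2 or _b are one class to them, and where a whole thing is asked for, a point or a joint stands for the part that bears it (a point fixed in the world has none). Each returns a list of dicts, best first, with "score" (0 to 1); they miss things now and then, are a little off and sometimes report something else, mostly with a low value. They report only what shows in the picture. A call takes as long as a camera call.
- spot_in(camera, thing): "position" ([x, y, z] in m, in world coordinates, good to about 4 mm: the middle of the surface that is visible of it).
- spot_point(camera, thing): "position" ([x, y, z] in m, in world coordinates, good to about 4 mm: a listed point, or the origin of a listed thing).
The state is a dict: "clock": time; "joint_pos": joint angles; "qvel": joint speeds; "tau": joint torques, N m; "tool_pos": TCP position; "orientation": TCP orientation; "force": force on the tool from outside, world axes, zero at the start; "moment": the same for the moment, N m; "opening": finger opening in m; "gripper_force": force on a finger pad.
Only numpy, scipy, OpenCV 4.12 (cv2) and the standard library are available. Lean on these libraries where they do the work, as an engineer would, in place of code of your own. Each camera call takes 0.05 s, during which the arm holds its last target. There are 200 camera calls.

### The job

One of the four identical white keys on the checkout console has been left latched down. With a fingertip, tap each key lightly, in order along the row from the end with the red lamp, to feel which one it is; only then press that key firmly all the way in and let go, so that it unlatches and all four keys stand up. Give the keys that are already up no more than the light tap, and leave everything else on the counter where it stands.

Things in the scene. Friction and masses are not known exactly. Their poses are not given: they have to be found in the camera images.
- console: grey console fixed to the counter, 150 mm (its x) by 360 mm (its y), flat top 45 mm above the counter. Origin: centre of its underside; z up; +y points to the end with the red lamp (dome 22 mm across, at x -20, y +160 mm). The four keys stand in a row at x = -20 mm and y = +105 (key 1, next to the lamp), +53 (key 2), +1 (key 3), -51 mm (key 4).
- key1_top (a point): centre of the top face of key 1, the first from the lamp end; it moves with the key. White cap 36 x 36 mm, 16 mm free gap to its neighbours. All keys: top face 60 mm above the counter when up, 54 mm when latched down, 50.5 mm at the bottom stop.
- key2_top (a point): centre of the top face of key 2, the second from the lamp end; it moves with the key. White cap 36 x 36 mm, 16 mm free gap to its neighbours. A key that is up is sprung: it begins to give at 1.5 N and takes 5 N to the bottom; up to 4.5 mm of give still counts as a light tap.
- key3_top (a point): centre of the top face of key 3, the third from the lamp end; it moves with the key. White cap 36 x 36 mm, 16 mm free gap to its neighbours. The latched key feels solid up to 3.6 N; pushed about 2.5 mm further in (4.5 N) its catch lets go, and it rises fully when the finger is taken away. It does not latch again.
- key4_top (a point): centre of the top face of key 4, the fourth from the lamp end; it moves with the key. White cap 36 x 36 mm, 16 mm free gap to its neighbours.
- stamp: dark wooden hand stamp, 28 mm across, 54 mm tall, standing on the console beyond key 4; loose, leave alone; origin at the centre of its underside
- tin: low red-labelled food tin, 72 mm across, 42 mm tall, on the far side of the console; loose, leave alone; origin at the centre of its underside
- divider: green grocery divider bar 28 x 200 x 28 mm, lying along the robot's side of the console; loose, leave alone; origin at the centre of its underside
- oil: tall oil bottle with a yellow cap, 72 mm across, 240 mm tall; loose, leave alone; origin at the centre of its underside
- jar: amber jar with a red lid, 68 mm across, 100 mm tall; loose, leave alone; origin at the centre of its underside
- carton: yellow carton 60 x 90 x 130 mm; loose, leave alone; origin at the centre of its underside
- cup: blue ceramic cup, 72 mm across, 85 mm tall; loose, leave alone; origin at the centre of its underside

How it is judged:
By the outcome, as a careful person would: the job done as asked, in the order asked, and still so for the second after the job is handed in, with the robot touching nothing.
It also fails if it takes over 56 s, if anything falls off the work surface, if the arm or the gripper's body presses on something with over 40 N, if the wrist force passes 120 N, or if a joint passes its speed limit or range.

## Working session

There is one attempt and no reset: what is moved stays moved. The work goes in short steps, Python scripts to look and compute and a tool call to move; the robot and the scene stay as the last step left them, time stands still between calls to the robot, and variables do not carry over. Pictures are saved under pics/ and viewed, at most 10 in all, crops included, and the job is handed in when it is done.

Besides the shell and the picture viewer there is one more tool, called after "Call:" as name(argument=value, ...) on one line, values as JSON. play_rows: Moves the arm, as the interface text tells. Its arguments: {"type":"object","properties":{"plan":{"type":"array","items":{"type":"array","items":{"type":"number"}}},"grip":{"type":"number"}},"required":["plan"]}

```bash
mkdir -p pics; python3 - <<'E'
from plant import *
import cv2
for c in("scene","top"):
    s=snapshot(c); cv2.imwrite(f"pics/{c}0.png",s["frame"][:,:,::-1]); print(c,s["fx"],s["fy"],s["cx"],s["cy"],s["position"],s["attitude"])
    for t in ["console","key1_top","key2_top","key3_top","key4_top","stamp","oil","jar","carton","cup"]:
        r=spot_point(c,t)[:2]; print(t,[([round(float(v),4) for v in d["position"]],round(float(d["score"]),2)) for d in r])
o=get_obs(); print(o)
E
```

```text
scene 473.41526885594544 473.41526885594544 313.26660380467973 240.08889066626884 [ 1.20249288 -0.17723255  0.92258826] [-140.88838796    0.3606814    74.06197923]
console [([0.51, -0.0105, -0.0004], 0.87)]
key1_top [([0.5068, 0.1017, 0.0536], 0.56)]
key2_top [([0.5021, 0.0509, 0.0621], 0.68)]
key3_top [([0.4964, -0.0021, 0.0573], 0.69)]
key4_top [([0.4895, -0.0534, 0.0589], 0.68), ([0.5127, -0.0097, -0.0002], 0.25)]
stamp [([0.5323, -0.1503, 0.0422], 0.65)]
oil [([0.5563, 0.4344, 0.0005], 0.85)]
jar [([0.4297, 0.3835, -0.0039], 0.77)]
carton [([0.5697, -0.4421, 0.0004], 0.74)]
cup [([0.3944, -0.4189, 0.0018], 0.66)]
top 560.6329583334175 560.6329583334175 313.705702180706 246.91294273198184 [ 0.3639618  -0.01145997  1.32307498] [-173.45553128    0.37784965  -88.90702779]
console [([0.5133, -0.0067, -0.0016], 0.87)]
key1_top [([0.5087, 0.1029, 0.0541], 0.6), ([0.4841, -0.0499, 0.06], 0.41)]
key2_top [([0.3939, -0.4182, -0.0005], 0.68), ([0.5042, 0.0529, 0.0589], 0.67)]
key3_top [([0.4951, 0.0006, 0.0588], 0.51), ([0.5035, 0.0508, 0.0603], 0.36)]
key4_top [([0.4868, -0.0512, 0.0609], 
[... 218 characters left out ...]
44, -0.4173, -0.0022], 0.87)]
{'clock': 1.1, 'joint_pos': array([ 8.10783402e+01,  2.05453755e+01,  6.80874655e-01,  1.57587416e-03,
       -7.01355523e+01, -1.65058239e+01]), 'qvel': array([-0.07808112,  0.00501284,  0.03165763,  0.05224197,  0.07434971,
       -0.00130026]), 'tau': array([-1.31881781e-03, -5.82403743e+01,  2.93306726e+01,  7.00283378e+00,
        1.24728499e-02, -4.31111062e-06]), 'tool_pos': array([0.28985143, 0.6095714 , 0.22086908]), 'orientation': array([-1.79999630e+02, -1.43615392e-03, -2.54269482e+01]), 'force': array([1.11025763, 0.49356831, 0.00327074]), 'moment': array([-0.00274442, -0.00055523,  0.04616731]), 'gripper_force': 0.0, 'opening': 0.08759647578478479}
```

View pics/scene0.png

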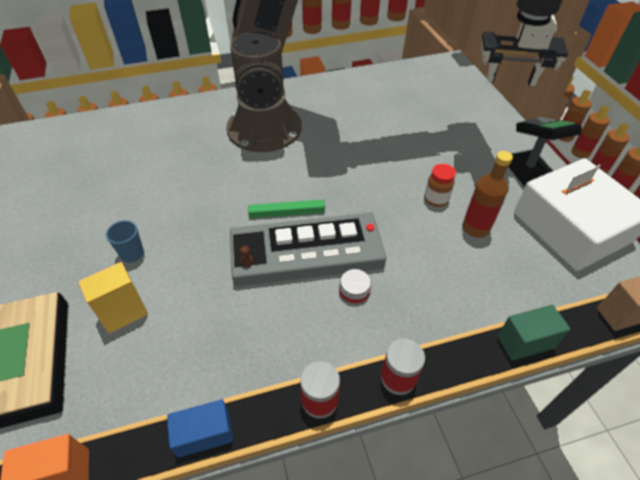

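View pics/top0.png

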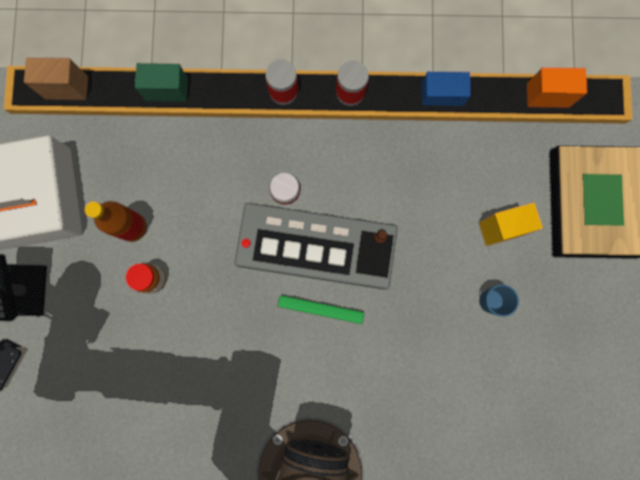

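The top view shows the lamp at about (246,243) and the keys at (270,247), (291,250), (314,253) and (337,257). This matches the network results, giving a console yaw of about -7.4°. I'll close the fingers, raise the arm and turn it so the fingers' narrow side lies along the row.

Call:
play_rows(plan=[[0,0,-0.7,0,0,6],[0,0,-0.7,0,0,6],[0,0,-0.7,0,0,6],[0,0,-0.7,0,0,6],[0,0,-0.7,0,0,6],[0,0,-0.7,0,0,6],[0,0,-0.7,0,0,6],[0,0,-0.7,0,0,6],[0,0,-0.7,0,0,6],[0,0,-0.7,0,0,6],[0,0,-0.7,0,0,6],[0,0,-0.7,0,0,6],[0,0,0,0,0,0]], grip=0)

```text
clock: 2.18
tool_pos: [0.2901, 0.6101, 0.3065]
orientation: [-180.0, 0.1, -97.7]
force: [-0.1, 0.5, 0.1]
opening: 0.0068
gripper_force: 0.0
```

Call:
play_rows(plan=[[2.8,-1.66,0,0,0,0],[2.8,-1.66,0,0,0,0],[2.8,-1.66,0,0,0,0],[2.8,-1.66,0,0,0,0],[2.8,-1.66,0,0,0,0],[2.8,-1.66,0,0,0,0],[2.8,-1.66,0,0,0,0],[2.8,-1.66,0,0,0,0],[2.8,-1.66,0,0,0,0],[2.8,-1.66,0,0,0,0],[2.8,-1.66,0,0,0,0],[2.8,-1.66,0,0,0,0],[2.8,-1.66,0,0,0,0],[2.8,-1.66,0,0,0,0],[2.8,-1.66,0,0,0,0],[2.8,-1.66,0,0,0,0],[2.8,-1.66,0,0,0,0],[0,0,0,0,0,0],[0,0,0,0,0,0],[0,0,0,0,0,0]])

```text
clock: 3.85
tool_pos: [0.508, 0.101, 0.3046]
orientation: [180.0, 0.0, -97.4]
force: [-1.3, -0.3, -0.8]
opening: 0.0005
gripper_force: 0.0
```

Call:
play_rows(plan=[[0,0,1.7,0,0,0],[0,0,1.7,0,0,0],[0,0,1.7,0,0,0],[0,0,1.7,0,0,0],[0,0,1.7,0,0,0],[0,0,1.7,0,0,0],[0,0,1.7,0,0,0],[0,0,1.7,0,0,0],[0,0,1.7,0,0,0],[0,0,1.7,0,0,0],[0,0,1.7,0,0,0],[0,0,1.7,0,0,0],[0,0,0.6,0,0,0],[0,0,0,0,0,0],[0,0,0,0,0,0],[0,0,0,0,0,0]])

```text
clock: 5.18
tool_pos: [0.5087, 0.1019, 0.0959]
orientation: [-179.9, 0.0, -97.4]
force: [-0.2, 0.3, -0.4]
opening: 0.0002
gripper_force: 0.0
```

```bash
python3 - <<'E'
from plant import *
import cv2,numpy as np
from scipy.spatial.transform import Rotation as R
s=snapshot("scene"); M=R.from_euler("xyz",s["attitude"],degrees=True).as_matrix()
def px(p):
    c=M.T@(np.array(p)-s["position"]); return s["fx"]*c[0]/c[2]+s["cx"],s["fy"]*c[1]/c[2]+s["cy"]
o=get_obs(); print(o["tool_pos"],o["force"])
for p in [(.508,.1023,.06),(.502,.0508,.06),(.495,-.0008,.06),(.488,-.0523,.06)]: print(np.round(px(p)))
cv2.imwrite("pics/s1.png",cv2.resize(s["frame"][170:290,220:400,::-1],(780,520),interpolation=cv2.INTER_CUBIC))
E
```

```text
[0.5087828  0.10175858 0.09596843] [-0.0899254   0.04715747  0.20376296]
[348. 226.]
[327. 229.]
[305. 231.]
[284. 234.]
```

View pics/s1.png

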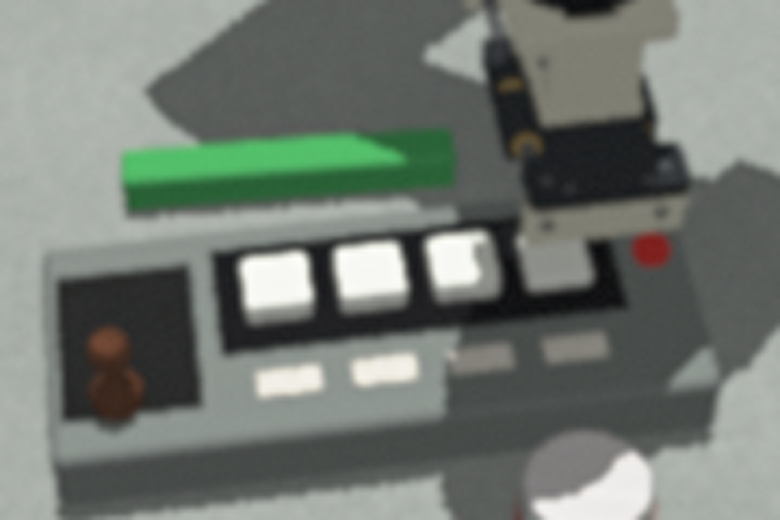

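The fingertip is over key 1, and the projected key centres match the caps in the picture to within about 3 px. Next I'll approach to just above it, then tap.

Call:
play_rows(plan=[[0,0,0.5,0,0,0],[0,0,0.5,0,0,0],[0,0,0.4,0,0,0],[0,0,0,0,0,0],[0,0,0,0,0,0]])

```text
clock: 5.65
tool_pos: [0.5079, 0.1009, 0.0805]
orientation: [180.0, -0.0, -97.4]
force: [-0.0, 0.1, -0.6]
opening: 0.0004
gripper_force: 0.0
```

Call:
play_rows(plan=[[0,0,0.15,0,0,0],[0,0,0.15,0,0,0],[0,0,0.1,0,0,0],[0,0,0,0,0,0],[0,0,0,0,0,0]])

```text
clock: 6.07
tool_pos: [0.5081, 0.1011, 0.0768]
orientation: [180.0, -0.0, -97.4]
force: [0.1, -0.1, -0.5]
opening: 0.0001
gripper_force: 0.0
```

Call:
play_rows(plan=[[0,0,0.1,0,0,0],[0,0,0.1,0,0,0],[0,0,0,0,0,0],[0,0,0,0,0,0],[0,0,0,0,0,0]])

```text
clock: 6.48
tool_pos: [0.5081, 0.1011, 0.0749]
orientation: [180.0, -0.0, -97.4]
force: [0.4, -0.4, -0.5]
opening: 0.0005
gripper_force: 0.0
```

Call:
play_rows(plan=[[0,0,0.1,0,0,0],[0,0,0.05,0,0,0],[0,0,0,0,0,0],[0,0,0,0,0,0]])

```text
clock: 6.82
tool_pos: [0.5081, 0.1011, 0.0733]
orientation: [180.0, -0.0, -97.4]
force: [-0.6, -0.8, 0.5]
opening: 0.0005
gripper_force: 0.0
```

Call:
play_rows(plan=[[0,0,0.05,0,0,0],[0,0,0,0,0,0],[0,0,0,0,0,0]])

```text
clock: 7.07
tool_pos: [0.5081, 0.1011, 0.0728]
orientation: [180.0, -0.0, -97.4]
force: [-0.3, 0.1, -0.4]
opening: 0.0005
gripper_force: 0.0
```

Call:
play_rows(plan=[[0,0,0.04,0,0,0],[0,0,0,0,0,0],[0,0,0,0,0,0]])

```text
clock: 7.32
tool_pos: [0.5081, 0.1011, 0.0724]
orientation: [180.0, -0.0, -97.4]
force: [0.4, -0.1, -0.6]
opening: 0.0009
gripper_force: 0.0
```

```bash
python3 - <<'E'
from plant import *
import cv2,numpy as np
s=snapshot("scene"); cv2.imwrite("pics/s2.png",cv2.resize(s["frame"][195:255,290:380,::-1],(780,520),interpolation=cv2.INTER_CUBIC))
F=[]
for i in range(6):
    s=snapshot("top"); o=get_obs(); F.append(o["force"])
print(np.mean(F,0),np.std(F,0),o["tool_pos"],o["opening"])
for c in("scene","top"): print([(np.round(d["position"],4),d["score"]) for d in spot_point(c,"key1_top")])
E
```

```text
[ 0.24946239  0.15546784 -0.36928239] [0.19648459 0.56431283 0.4141217 ] [0.50816865 0.10110621 0.07248683] 0.0002547003083321945
[]
[]
```

View pics/s2.png

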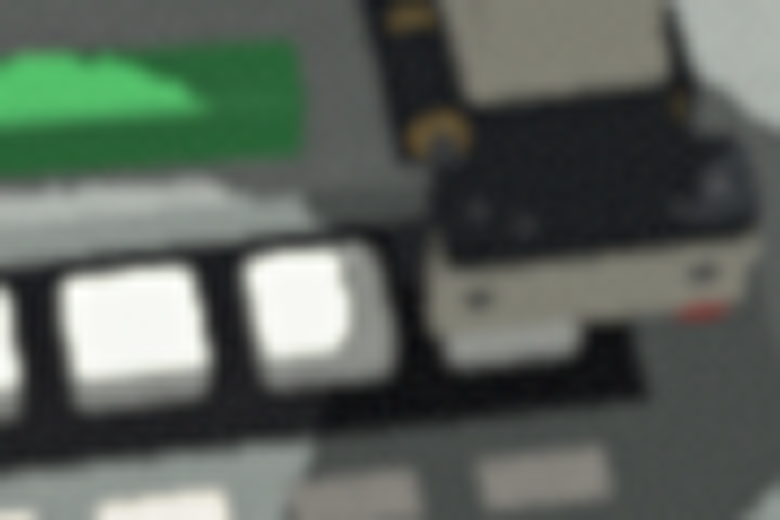

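Call:
play_rows(plan=[[0,0,0.04,0,0,0],[0,0,0,0,0,0],[0,0,0,0,0,0]])

```text
clock: 8.02
tool_pos: [0.5081, 0.1011, 0.072]
orientation: [180.0, -0.0, -97.4]
force: [-0.2, 0.1, -0.1]
opening: 0.0001
gripper_force: 0.0
```

Call:
play_rows(plan=[[0,0,0.04,0,0,0],[0,0,0,0,0,0],[0,0,0,0,0,0]])

```text
clock: 8.27
tool_pos: [0.5081, 0.1011, 0.0716]
orientation: [180.0, -0.0, -97.4]
force: [0.6, 0.5, 0.1]
opening: 0.0004
gripper_force: 0.0
```

Call:
play_rows(plan=[[0,0,0.04,0,0,0],[0,0,0,0,0,0],[0,0,0,0,0,0]])

```text
clock: 8.52
tool_pos: [0.5081, 0.1011, 0.0712]
orientation: [180.0, -0.0, -97.4]
force: [-0.6, -0.6, 0.8]
opening: 0.0003
gripper_force: 0.0
```

```bash
cat > fz.py <<'E'
from plant import *
import numpy as np
F=[];T=[];P=[]
for i in range(8): snapshot("top"); o=get_obs(); F.append(o["force"]); T.append(o["tau"]);P.append(o["tool_pos"])
print(np.mean(F,0).round(2),np.mean(T,0).round(2),np.mean(P,0).round(5),o["clock"])
E
python3 fz.py
```

```text
[-0.16 -0.16  0.45] [-0.000e+00 -4.289e+01  2.214e+01  5.290e+00 -2.000e-02 -0.000e+00] [0.50814 0.1011  0.07127] 8.9167
```

Call:
play_rows(plan=[[0,0,0.04,0,0,0],[0,0,0,0,0,0],[0,0,0,0,0,0]])

```text
clock: 9.17
tool_pos: [0.5081, 0.1011, 0.0708]
orientation: [180.0, -0.0, -97.4]
force: [-0.1, 0.4, 0.2]
opening: 0.0009
gripper_force: 0.0
```

```bash
python3 fz.py
```

```text
[-0.7   0.03  0.14] [-0.000e+00 -4.292e+01  2.211e+01  5.290e+00 -2.000e-02 -0.000e+00] [0.50813 0.10109 0.07086] 9.5667
```

Call:
play_rows(plan=[[0,0,0.06,0,0,0],[0,0,0,0,0,0],[0,0,0,0,0,0]])

```text
clock: 9.82
tool_pos: [0.5081, 0.1011, 0.0702]
orientation: [180.0, -0.0, -97.4]
force: [0.6, 0.4, 0.2]
opening: 0.0003
gripper_force: 0.0
```

```bash
python3 fz.py
```

```text
[-0.12 -0.23 -0.11] [-0.000e+00 -4.295e+01  2.208e+01  5.280e+00 -2.000e-02 -0.000e+00] [0.50814 0.1011  0.07026] 10.2167
```

Call:
play_rows(plan=[[0,0,0.06,0,0,0],[0,0,0,0,0,0],[0,0,0,0,0,0],[0,0,0,0,0,0]])

```text
clock: 10.55
tool_pos: [0.5081, 0.1011, 0.0697]
orientation: [-180.0, 0.0, -97.4]
force: [0.1, 0.4, -0.1]
opening: 0.0006
gripper_force: 0.0
```

```bash
cat > pj.py <<'E'
from plant import *
import cv2,numpy as np
from scipy.spatial.transform import Rotation as R
s=snapshot("scene"); M=R.from_euler("xyz",s["attitude"],degrees=True).as_matrix()
def px(p):
    c=M.T@(np.array(p)-s["position"]); return np.round((s["fx"]*c[0]/c[2]+s["cx"],s["fy"]*c[1]/c[2]+s["cy"]),1)
E
python3 - <<'E'
from pj import *
o=get_obs();T=R.from_euler("xyz",o["orientation"],degrees=True).as_matrix()
def t(*p): return px(o["tool_pos"]+T@np.array(p))
for y,z in((-.0965,-.047),(-.021,.019),(-.021,-.047)): print(y,z,t(-.039,y,z),t(.039,y,z),t(-.0095,y,z),t(.0095,y,z))
f=s["frame"][150:270,270:420,::-1].astype(float)*1.4
cv2.imwrite("pics/s3.png",cv2.resize(np.clip(f,0,255).astype("uint8"),(750,600),interpolation=cv2.INTER_CUBIC))
c=snapshot("top"); f=np.clip(c["frame"][200:300,210:350,::-1].astype(float)*1.3,0,255).astype("uint8"); cv2.imwrite("pics/t3.png",cv2.resize(f,(770,550),interpolation=cv2.INTER_CUBIC))
E
```

```text
-0.0965 -0.047 [374.8 240.1] [339.8 244.4] [361.6 241.7] [353.1 242.8]
-0.021 0.019 [365.  233.4] [333.  237.2] [352.9 234.8] [345.1 235.7]
-0.021 -0.047 [367.3 214.9] [333.7 218.8] [354.6 216.3] [346.5 217.3]
```

View pics/s3.png

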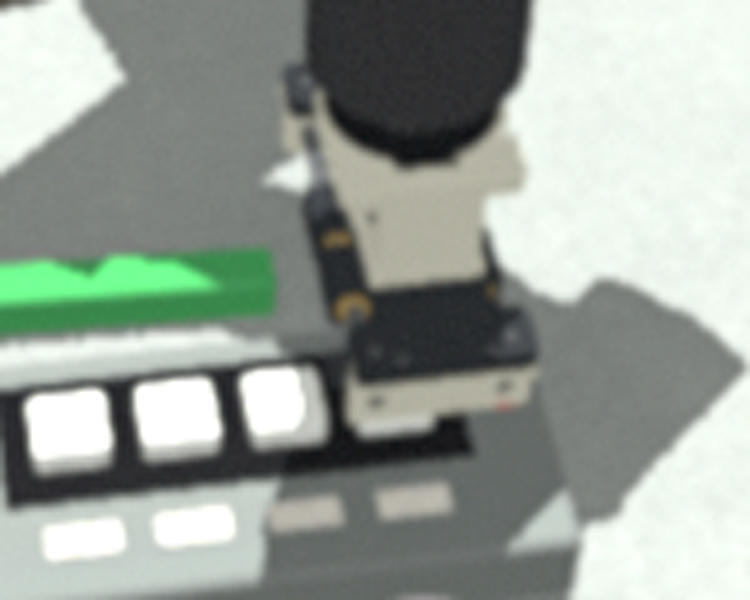

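Call:
play_rows(plan=[[0,0,0.06,0,0,0],[0,0,0,0,0,0],[0,0,0,0,0,0]])

```text
clock: 10.9
tool_pos: [0.5081, 0.1011, 0.069]
orientation: [180.0, -0.0, -97.4]
force: [0.3, 0.4, 0.5]
opening: 0.0006
gripper_force: 0.0
```

```bash
python3 -c "
from plant import *
o=get_obs();print(o['tau'],o['force'],o['tool_pos'],o['joint_pos'])"
```

```text
[-4.94100805e-04 -4.30064392e+01  2.20062107e+01  5.25851324e+00
 -1.65923737e-02 -2.24709322e-05] [0.2721451  0.44789102 0.53717075] [0.50809603 0.10110708 0.06901684] [ 3.29828286e+01  1.47734085e+01 -3.02151020e+01 -2.28459281e-03
 -4.50162198e+01 -4.04092240e+01]
```

View pics/t3.png

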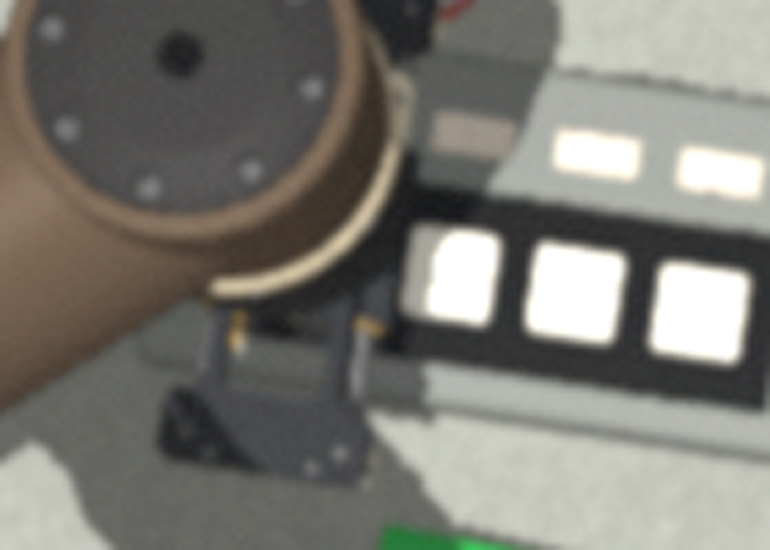

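Call:
play_rows(plan=[[0,0,0.05,0,0,0],[0,0,0.05,0,0,0],[0,0,0,0,0,0],[0,0,0,0,0,0]])

```text
clock: 11.23
tool_pos: [0.5081, 0.101, 0.068]
orientation: [180.0, -0.0, -97.4]
force: [0.2, -0.8, 0.4]
opening: 0.0005
gripper_force: 0.0
```

```bash
echo "
from plant import *
o=get_obs();print(o['tau'].round(2),o['force'].round(2),o['tool_pos'].round(5),o['moment'].round(3))">st.py; python3 st.py
```

```text
[ 0.000e+00 -4.305e+01  2.194e+01  5.240e+00 -2.000e-02 -0.000e+00] [ 0.24 -0.78  0.38] [0.50808 0.10104 0.06801] [ 0.074 -0.072  0.02 ]
```

Call:
play_rows(plan=[[0,0,0.05,0,0,0],[0,0,0.05,0,0,0],[0,0,0,0,0,0],[0,0,0,0,0,0]])

```text
clock: 11.57
tool_pos: [0.5081, 0.1011, 0.067]
orientation: [180.0, -0.0, -97.4]
force: [0.6, 0.1, 0.3]
opening: 0.0006
gripper_force: 0.0
```

```bash
python3 st.py; python3 - <<'E'
from pj import *
f=s["frame"][205:255,325:385,::-1].astype(float)*1.8
cv2.imwrite("pics/s4.png",cv2.resize(np.clip(f,0,255).astype("uint8"),(720,600),interpolation=cv2.INTER_CUBIC))
E
```

```text
[-0.000e+00 -4.310e+01  2.189e+01  5.230e+00 -2.000e-02 -0.000e+00] [0.57 0.1  0.31] [0.50809 0.10106 0.06701] [ 0.04  -0.097 -0.015]
```

View pics/s4.png

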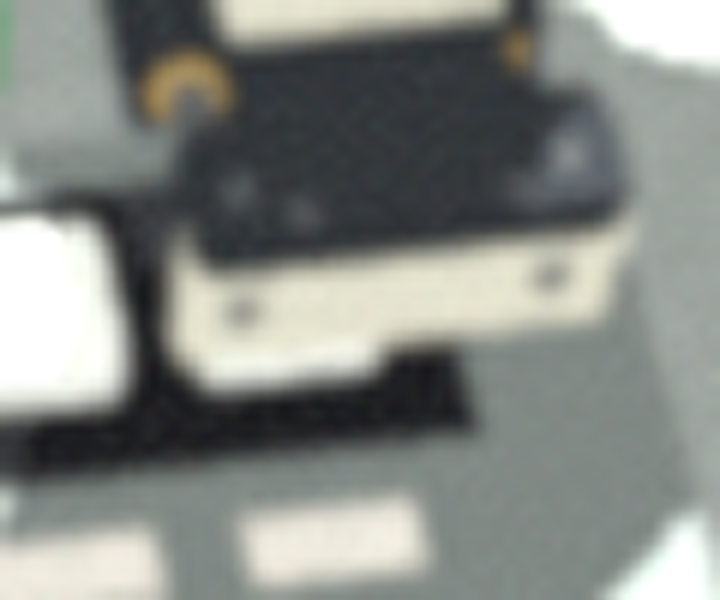

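Call:
play_rows(plan=[[0,0,0.05,0,0,0],[0,0,0.05,0,0,0],[0,0,0.05,0,0,0],[0,0,0,0,0,0],[0,0,0,0,0,0]])

```text
clock: 12.03
tool_pos: [0.5081, 0.1011, 0.0655]
orientation: [180.0, -0.0, -97.4]
force: [-0.3, -0.3, 0.3]
opening: 0.0004
gripper_force: 0.0
```

```bash
python3 st.py
```

```text
[-0.000e+00 -4.318e+01  2.180e+01  5.210e+00 -2.000e-02 -0.000e+00] [-0.3  -0.35  0.33] [0.50808 0.10106 0.06552] [ 0.109 -0.094 -0.017]
```

Call:
play_rows(plan=[[0,0,0.05,0,0,0],[0,0,0.05,0,0,0],[0,0,0.05,0,0,0],[0,0,0,0,0,0],[0,0,0,0,0,0]])

```text
clock: 12.45
tool_pos: [0.5081, 0.1011, 0.064]
orientation: [180.0, -0.0, -97.4]
force: [-0.5, -0.2, -1.1]
opening: 0.0003
gripper_force: 0.0
```

```bash
python3 st.py
```

```text
[-0.000e+00 -4.326e+01  2.172e+01  5.190e+00 -2.000e-02 -0.000e+00] [-0.52 -0.17 -1.15] [0.5081  0.10106 0.064  ] [ 0.095 -0.042 -0.027]
```

```bash
python3 - <<'E'
from pj import *
T=R.from_euler("xyz",[180,0,-25.43],degrees=True).as_matrix();P=np.array([.28985,.6096,.22087])
f=cv2.resize(cv2.imread("pics/scene0.png")[0:100,460:590],(780,600),interpolation=cv2.INTER_CUBIC)
for y in(-.065,-.044,.044,.065):
  for z in(.019,-.047):
    for x in(-.0095,.0095):
      u=(px(P+T@np.array([x,y,z]))-[460,0])*6; cv2.circle(f,tuple(int(v) for v in u),4,(0,0,255) if z>0 else (0,255,0),-1)
for y in(-.0965,.0965):
  for x in(-.039,.039):
      u=(px(P+T@np.array([x,y,-.047]))-[460,0])*6; cv2.circle(f,tuple(int(v) for v in u),4,(255,0,0),-1)
cv2.imwrite("pics/g.png",f)
E
```

```text
(no output)
```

View pics/g.png

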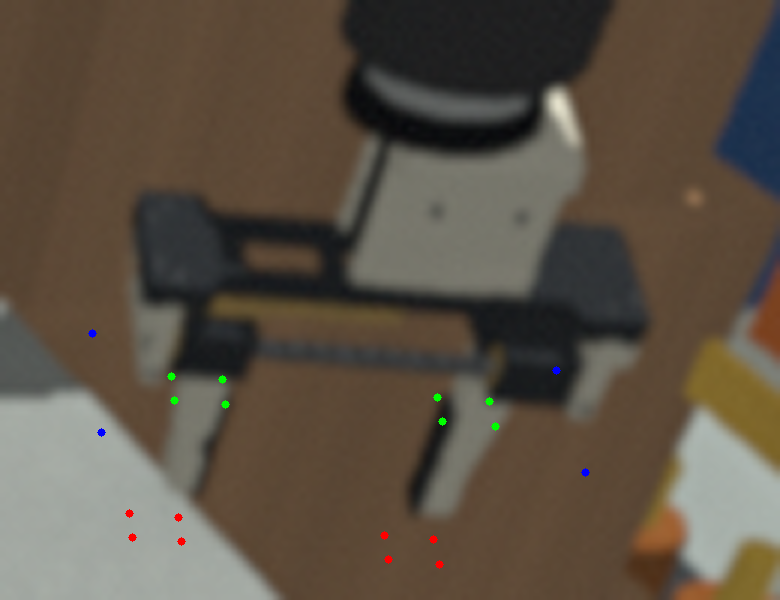

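The overlay on the first picture shows the fingers and body about 25 mm higher along the tool axis than the nominal geometry, with no real sideways error. So the fingertip hasn't reached the key yet. I'll keep feeling downward in small steps.

Call:
play_rows(plan=[[0,0,0.1,0,0,0],[0,0,0.1,0,0,0],[0,0,0.1,0,0,0],[0,0,0,0,0,0],[0,0,0,0,0,0]])

```text
clock: 12.92
tool_pos: [0.5081, 0.101, 0.061]
orientation: [180.0, -0.0, -97.4]
force: [1.1, 0.2, 0.2]
opening: 0.0001
gripper_force: 0.0
```

Call:
play_rows(plan=[[0,0,0.1,0,0,0],[0,0,0.1,0,0,0],[0,0,0,0,0,0],[0,0,0,0,0,0]])

```text
clock: 13.25
tool_pos: [0.5081, 0.1011, 0.059]
orientation: [180.0, -0.0, -97.4]
force: [-0.0, -0.8, -1.0]
opening: 0.0004
gripper_force: 0.0
```

Call:
play_rows(plan=[[0,0,0.1,0,0,0],[0,0,0.05,0,0,0],[0,0,0,0,0,0],[0,0,0,0,0,0]])

```text
clock: 13.58
tool_pos: [0.5081, 0.1011, 0.0575]
orientation: [180.0, -0.0, -97.4]
force: [0.6, -0.8, -0.4]
opening: 0.0002
gripper_force: 0.0
```

```bash
python3 st.py; python3 - <<'E'
from pj import *
f=s["frame"][205:255,325:385,::-1].astype(float)*1.8
a=cv2.resize(np.clip(f,0,255).astype("uint8"),(720,600),interpolation=cv2.INTER_CUBIC)
cv2.imwrite("pics/s5.png",a)
E
```

```text
[-0.000e+00 -4.362e+01  2.137e+01  5.110e+00 -2.000e-02 -0.000e+00] [ 0.62 -0.77 -0.36] [0.50811 0.1011  0.05751] [ 0.058 -0.086 -0.016]
```

Call:
play_rows(plan=[[0,0,0.1,0,0,0],[0,0,0.05,0,0,0],[0,0,0,0,0,0],[0,0,0,0,0,0]])

```text
clock: 13.97
tool_pos: [0.5081, 0.101, 0.056]
orientation: [180.0, -0.0, -97.4]
force: [0.2, -0.1, 0.1]
opening: 0.0005
gripper_force: 0.0
```

```bash
python3 st.py
```

```text
[-0.000e+00 -4.371e+01  2.128e+01  5.090e+00 -2.000e-02 -0.000e+00] [ 0.19 -0.08  0.12] [0.50808 0.10103 0.05601] [ 0.111 -0.065  0.012]
```

Call:
play_rows(plan=[[0,0,0.1,0,0,0],[0,0,0.05,0,0,0],[0,0,0,0,0,0],[0,0,0,0,0,0]])

```text
clock: 14.3
tool_pos: [0.5081, 0.1011, 0.0545]
orientation: [180.0, -0.0, -97.4]
force: [0.9, -0.1, 0.8]
opening: 0.0004
gripper_force: 0.0
```

```bash
python3 st.py
```

```text
[-0.000e+00 -4.379e+01  2.120e+01  5.070e+00 -2.000e-02 -0.000e+00] [ 0.91 -0.08  0.85] [0.50808 0.10106 0.05451] [ 0.068 -0.085  0.033]
```

Call:
play_rows(plan=[[0,0,0.05,0,0,0],[0,0,0.05,0,0,0],[0,0,0,0,0,0],[0,0,0,0,0,0]])

```text
clock: 14.63
tool_pos: [0.5081, 0.1011, 0.0535]
orientation: [180.0, -0.0, -97.4]
force: [0.5, -0.1, -0.6]
opening: 0.0006
gripper_force: 0.0
```

```bash
python3 st.py
```

```text
[-0.000e+00 -4.386e+01  2.116e+01  5.060e+00 -2.000e-02 -0.000e+00] [ 0.48 -0.08 -0.56] [0.50808 0.10106 0.05351] [ 0.072 -0.04   0.01 ]
```

Call:
play_rows(plan=[[0,0,0.05,0,0,0],[0,0,0.05,0,0,0],[0,0,0,0,0,0],[0,0,0,0,0,0]])

```text
clock: 14.97
tool_pos: [0.5081, 0.1011, 0.0525]
orientation: [180.0, -0.0, -97.4]
force: [-0.1, -0.3, 0.5]
opening: 0.0006
gripper_force: 0.0
```

```bash
python3 st.py
```

```text
[-0.000e+00 -4.392e+01  2.110e+01  5.040e+00 -2.000e-02 -0.000e+00] [-0.08 -0.26  0.46] [0.5081  0.10108 0.05252] [ 0.074 -0.056  0.006]
```

Call:
play_rows(plan=[[0,0,0.05,0,0,0],[0,0,0.05,0,0,0],[0,0,0,0,0,0],[0,0,0,0,0,0]])

```text
clock: 15.3
tool_pos: [0.5081, 0.101, 0.0515]
orientation: [180.0, -0.0, -97.4]
force: [-0.1, -0.2, 1.0]
opening: 0.0005
gripper_force: 0.0
```

```bash
python3 st.py
```

```text
[-0.000e+00 -4.398e+01  2.105e+01  5.030e+00 -2.000e-02 -0.000e+00] [-0.06 -0.17  1.04] [0.50807 0.10105 0.0515 ] [ 0.143 -0.046 -0.015]
```

Call:
play_rows(plan=[[0,0,0.05,0,0,0],[0,0,0.05,0,0,0],[0,0,0,0,0,0],[0,0,0,0,0,0]])

```text
clock: 15.63
tool_pos: [0.5081, 0.1011, 0.0505]
orientation: [180.0, -0.0, -97.4]
force: [0.2, -0.6, -0.9]
opening: 0.0005
gripper_force: 0.0
```

```bash
python3 st.py
```

```text
[-0.000e+00 -4.404e+01  2.099e+01  5.020e+00 -2.000e-02 -0.000e+00] [ 0.23 -0.59 -0.9 ] [0.50809 0.10107 0.05052] [ 0.053 -0.03   0.029]
```

Call:
play_rows(plan=[[0,0,0.05,0,0,0],[0,0,0.05,0,0,0],[0,0,0,0,0,0],[0,0,0,0,0,0]])

```text
clock: 15.97
tool_pos: [0.5081, 0.1011, 0.0495]
orientation: [180.0, -0.0, -97.4]
force: [-0.2, -0.3, 0.7]
opening: 0.0004
gripper_force: 0.0
```

```bash
python3 st.py
```

```text
[ 0.000e+00 -4.409e+01  2.093e+01  5.000e+00 -2.000e-02 -0.000e+00] [-0.18 -0.3   0.65] [0.50812 0.10108 0.04951] [ 0.079 -0.03   0.011]
```

Call:
play_rows(plan=[[0,0,0.05,0,0,0],[0,0,0.05,0,0,0],[0,0,0,0,0,0],[0,0,0,0,0,0]])

```text
clock: 16.3
tool_pos: [0.5082, 0.1011, 0.0487]
orientation: [-180.0, -0.0, -97.4]
force: [-0.6, 0.6, 2.3]
opening: 0.0007
gripper_force: 0.9
```

```bash
python3 st.py
```

```text
[ -0.05 -43.34  20.66   4.9    0.14   0.  ] [-0.64  0.58  2.32] [0.50816 0.10112 0.04866] [ 0.044  0.156 -0.009]
```

Call:
play_rows(plan=[[0,0,0.02,0,0,0],[0,0,0,0,0,0],[0,0,0,0,0,0]])

```text
clock: 16.55
tool_pos: [0.5082, 0.1011, 0.0485]
orientation: [-180.0, 0.0, -97.4]
force: [-1.2, 0.3, 3.8]
opening: 0.0007
gripper_force: 2.0
```

```bash
python3 st.py; python3 fz.py
```

```text
[ -0.13 -42.41  20.4    4.8    0.36   0.  ] [-1.18  0.33  3.78] [0.5082  0.10113 0.04854] [ 0.037  0.431 -0.016]
[-1.26  0.28  3.79] [ -0.14 -42.37  20.32   4.78   0.34   0.  ] [0.50819 0.10112 0.04845] 16.95
```

Force rose from 2.3 to 3.8 N within 0.2 mm, so key 1 feels solid. I'll tap the others before doing anything with it. An up key should be met at TCP z ≈ 0.055.

Call:
play_rows(plan=[[0,0,-0.5,0,0,0],[0,0,-1,0,0,0],[0,0,-0.5,0,0,0],[1.3,0,0,0,0,0],[1.3,0,0,0,0,0],[1.3,0,0,0,0,0],[1.3,0,0,0,0,0],[0,0,0.5,0,0,0],[0,0,0.5,0,0,0],[0,0,0,0,0,0],[0,0,0,0,0,0]])

```text
clock: 17.87
tool_pos: [0.5012, 0.0493, 0.0578]
orientation: [179.9, -0.0, -97.4]
force: [-0.2, 0.2, -0.1]
opening: 0.0001
gripper_force: 0.0
```

Call:
play_rows(plan=[[0,0,0.1,0,0,0],[0,0,0.1,0,0,0],[0,0,0.1,0,0,0],[0,0,0,0,0,0],[0,0,0,0,0,0]])

```text
clock: 18.28
tool_pos: [0.5014, 0.0497, 0.0553]
orientation: [180.0, -0.0, -97.4]
force: [-0.7, 0.3, -0.5]
opening: 0.0002
gripper_force: 0.0
```

```bash
python3 st.py
```

```text
[ 1.000e-02 -4.183e+01  2.101e+01  5.020e+00 -0.000e+00 -0.000e+00] [-0.71  0.33 -0.46] [0.50139 0.0497  0.05533] [ 0.139 -0.059  0.004]
```

Call:
play_rows(plan=[[0,0,0.1,0,0,0],[0,0,0.05,0,0,0],[0,0,0,0,0,0],[0,0,0,0,0,0]])

```text
clock: 18.62
tool_pos: [0.5016, 0.0497, 0.054]
orientation: [-180.0, 0.0, -97.4]
force: [-1.1, 1.7, 1.4]
opening: 0.0004
gripper_force: 0.7
```

```bash
python3 st.py
```

```text
[ -0.5  -41.29  20.36   5.06  -0.09  -0.  ] [-1.07  1.75  1.42] [0.5016  0.04971 0.054  ] [0.444 0.059 0.013]
```

Call:
play_rows(plan=[[0,0,0.1,0,0,0],[0,0,0,0,0,0],[0,0,0,0,0,0]])

```text
clock: 18.87
tool_pos: [0.5016, 0.0497, 0.0529]
orientation: [-180.0, 0.0, -97.4]
force: [-0.1, 0.6, 2.6]
opening: 0.0004
gripper_force: 0.9
```

```bash
python3 st.py
```

```text
[ -0.69 -41.17  19.97   5.01  -0.2   -0.  ] [-0.14  0.62  2.64] [0.50155 0.04967 0.05291] [ 0.592 -0.034 -0.031]
```

Key 2 met the finger 5 mm higher and gives softly, so it is up. Now key 3, then key 4.

Call:
play_rows(plan=[[0,0,-0.5,0,0,0],[0,0,-1,0,0,0],[0,0,-0.5,0,0,0],[1.3,0,0,0,0,0],[1.3,0,0,0,0,0],[1.3,0,0,0,0,0],[1.3,0,0,0,0,0],[0,0,0.5,0,0,0],[0,0,0.5,0,0,0],[0,0,0.5,0,0,0],[0,0,0.1,0,0,0],[0,0,0.1,0,0,0],[0,0,0.1,0,0,0],[0,0,0.1,0,0,0],[0,0,0,0,0,0],[0,0,0,0,0,0]])

```text
clock: 20.2
tool_pos: [0.4947, -0.0018, 0.054]
orientation: [-180.0, 0.0, -97.4]
force: [-0.8, -0.0, 1.7]
opening: 0.0
gripper_force: 0.7
```

```bash
python3 st.py
```

```text
[ -0.3  -40.1   20.78   5.11   0.22  -0.  ] [-0.77 -0.01  1.66] [ 0.49472 -0.0018   0.05397] [0.355 0.197 0.008]
```

Call:
play_rows(plan=[[0,0,0.1,0,0,0],[0,0,0,0,0,0],[0,0,0,0,0,0]])

```text
clock: 20.45
tool_pos: [0.4948, -0.0019, 0.053]
orientation: [-180.0, 0.0, -97.4]
force: [-0.8, 0.5, 0.9]
opening: 0.0008
gripper_force: 0.9
```

```bash
python3 st.py
```

```text
[ -0.5  -40.08  20.4    5.08   0.1    0.  ] [-0.81  0.47  0.88] [ 0.49482 -0.00186  0.05298] [0.354 0.182 0.01 ]
```

Key 3 is up too.

Call:
play_rows(plan=[[0,0,-0.5,0,0,0],[0,0,-1,0,0,0],[0,0,-0.5,0,0,0],[1.3,0,0,0,0,0],[1.3,0,0,0,0,0],[1.3,0,0,0,0,0],[1.3,0,0,0,0,0],[0,0,0.5,0,0,0],[0,0,0.5,0,0,0],[0,0,0.5,0,0,0],[0,0,0.1,0,0,0],[0,0,0.1,0,0,0],[0,0,0.1,0,0,0],[0,0,0.1,0,0,0],[0,0,0,0,0,0],[0,0,0,0,0,0]])

```text
clock: 21.78
tool_pos: [0.4881, -0.0534, 0.054]
orientation: [-180.0, 0.0, -97.4]
force: [-0.7, 0.8, 1.7]
opening: 0.0004
gripper_force: 0.7
```

```bash
python3 st.py
```

```text
[ -0.34 -39.59  20.57   5.06   0.15  -0.  ] [-0.72  0.81  1.74] [ 0.48809 -0.05337  0.05399] [ 0.375  0.191 -0.042]
```

Call:
play_rows(plan=[[0,0,0.1,0,0,0],[0,0,0,0,0,0],[0,0,0,0,0,0]])

```text
clock: 22.03
tool_pos: [0.4882, -0.0535, 0.053]
orientation: [-180.0, 0.0, -97.4]
force: [-0.4, 1.0, 0.9]
opening: 0.0006
gripper_force: 0.9
```

```bash
python3 st.py
```

```text
[-5.500e-01 -3.957e+01  2.016e+01  5.030e+00  1.000e-02  0.000e+00] [-0.36  1.04  0.93] [ 0.48818 -0.05347  0.05301] [ 0.54   0.087 -0.013]
```

Keys 2, 3 and 4 all give softly at the same height, so key 1 is the latched one. I'll go back and press it firmly to the stop.

Call:
play_rows(plan=[[0,0,-1,0,0,0],[0,0,-1,0,0,0],[0,0,-0.5,0,0,0],[-2.6,0,0,0,0,0],[-2.6,0,0,0,0,0],[-2.6,0,0,0,0,0],[-2.6,0,0,0,0,0],[-2.6,0,0,0,0,0],[-2.6,0,0,0,0,0],[0,0,0,0,0,0],[0,0,1,0,0,0],[0,0,1,0,0,0],[0,0,0.4,0,0,0],[0,0,0.2,0,0,0],[0,0,0.2,0,0,0],[0,0,0,0,0,0],[0,0,0,0,0,0]])

```text
clock: 23.45
tool_pos: [0.5082, 0.1007, 0.0499]
orientation: [-180.0, -0.0, -97.5]
force: [0.1, 0.2, 0.0]
opening: 0.0005
gripper_force: 0.0
```

Call:
play_rows(plan=[[0,0,0.1,0,0,0],[0,0,0.1,0,0,0],[0,0,0.1,0,0,0],[0,0,0.1,0,0,0],[0,0,0.05,0,0,0],[0,0,0,0,0,0],[0,0,0,0,0,0]])

```text
clock: 24.03
tool_pos: [0.5084, 0.1011, 0.0456]
orientation: [-180.0, 0.0, -97.4]
force: [-0.5, -2.6, 4.2]
opening: 0.0005
gripper_force: 2.2
```

```bash
python3 st.py
```

```text
[  0.96 -42.31  19.66   4.     0.14   0.  ] [-0.54 -2.63  4.18] [0.50843 0.10113 0.04556] [-0.584 -0.291  0.005]
```

Call:
play_rows(plan=[[0,0,0.05,0,0,0],[0,0,0.05,0,0,0],[0,0,0,0,0,0],[0,0,0,0,0,0]])

```text
clock: 24.37
tool_pos: [0.5085, 0.1011, 0.045]
orientation: [-180.0, 0.0, -97.4]
force: [-0.6, -2.4, 10.2]
opening: 0.0004
gripper_force: 5.2
```

```bash
python3 st.py
```

```text
[  0.88 -39.71  19.08   3.7    0.78   0.  ] [-0.6  -2.35 10.17] [0.50848 0.10115 0.04499] [-0.688  0.398 -0.019]
```

It bottomed at 10 N. Now I'll lift straight up and back away, clear of the view.

Call:
play_rows(plan=[[0,0,-0.5,0,0,0],[0,0,-1,0,0,0],[0,0,-2,0,0,0],[0,0,-3,0,0,0],[0,0,-3,0,0,0],[0,0,-3,0,0,0],[0,0,-3,0,0,0],[0,0,-3,0,0,0],[0,0,-3,0,0,0],[0,0,-3,0,0,0],[-3,0,0,0,0,0],[-3,0,0,0,0,0],[-3,0,0,0,0,0],[-3,0,0,0,0,0],[-3,0,0,0,0,0],[-3,0,0,0,0,0],[0,0,0,0,0,0],[0,0,0,0,0,0]])

```text
clock: 25.87
tool_pos: [0.5306, 0.2809, 0.2885]
orientation: [179.9, -0.1, -97.3]
force: [-0.3, -1.3, -0.4]
opening: 0.0002
gripper_force: 0.0
```

```bash
python3 st.py; python3 - <<'E'
from plant import *
import cv2,numpy as np
s=snapshot("scene"); cv2.imwrite("pics/end.png",cv2.resize(s["frame"][170:310,210:410,::-1],(800,560),interpolation=cv2.INTER_CUBIC))
snapshot("top")
for t in ["key1_top","key2_top","key3_top","key4_top","stamp"]:
  for c in("scene","top"): print(t,c,[(np.round(d["position"],4),round(float(d["score"]),2)) for d in spot_point(c,t)[:1]])
E
```

```text
[  0.93 -45.65  30.78   7.23   0.08  -0.14] [-0.29 -1.25 -0.37] [0.53062 0.28086 0.28853] [ 0.033 -0.035  0.017]
key1_top scene [(array([0.5078, 0.1008, 0.059 ]), 0.46)]
key1_top top [(array([0.5086, 0.1023, 0.0612]), 0.49)]
key2_top scene [(array([0.5047, 0.0518, 0.0602]), 0.62)]
key2_top top [(array([0.5022, 0.0515, 0.0601]), 0.66)]
key3_top scene [(array([4.948e-01, 2.000e-04, 5.730e-02]), 0.77)]
key3_top top [(array([0.4951, 0.0019, 0.0609]), 0.6)]
key4_top scene [(array([ 0.4907, -0.0515,  0.0601]), 0.65)]
key4_top top [(array([ 0.4872, -0.0497,  0.0625]), 0.51)]
stamp scene [(array([ 0.5323, -0.1524,  0.0432]), 0.51)]
stamp top [(array([ 0.5339, -0.1534,  0.0432]), 0.71)]
```

View pics/end.png

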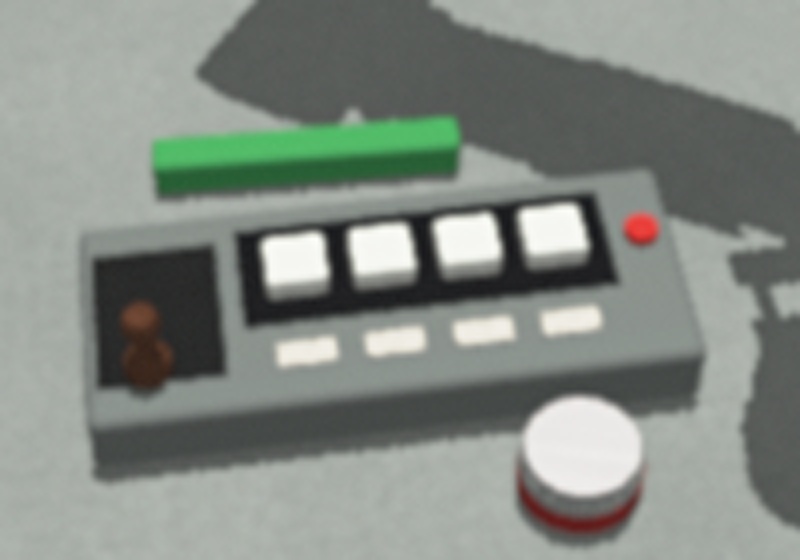

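All four keys stand at the same height (caps at crop (295,260), (382,252), (468,243), (553,233)). The networks put key 1's top at about 0.060, up from 0.054. The stamp, tin and divider haven't moved.

```bash
python3 -c "
from plant import *
print(close_job())"
```

```text
the job is handed in; nothing more can be done
None
```

Key 1, next to the lamp, was the latched one: I tapped all four keys in order, pressed key 1 to its stop and let go; all four keys now stand up, nothing else moved, and the job is handed in (about 26 s).

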